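# Ready the toy mallet over the peg that still stands

## Task

Draw the toy mallet (not the ball-headed beater) out of its leaning holder and find which of the three pegs in the pounding bench has not been knocked in. Turn the mallet level, its head upright so that a flat striking face looks straight down, centre it over that standing peg with about 5 cm of air between face and peg, and finish while holding it still up there. Do not bump the pegs or the pounding bench with the mallet, leave the beater in its holder, and leave the other toys where they are.

Things in the scene. Friction and masses are not known exactly. Their poses are not given: they have to be found in the camera images.
- mallet: wooden toy mallet, about 90 g. Square handle 16 x 16 mm, bare for 157 mm from the butt; barrel head 36 mm across, 70 mm long, across the handle 175 mm from the butt. Origin: centre of the butt end. Own x: along the handle to the head; own z: the head's axis (faces alike). At the start the first 65 mm of handle is in a caddy tube, butt on its floor, x pointing about 47 deg above level
- mallet_head (a point): centre of the mallet's head, on the handle's axis, 175 mm from the butt, 35 mm from each striking face; axes as mallet
- beater: wooden xylophone beater in the other caddy tube, with the same square handle (16 mm) and a ball head 34 mm across, 180 mm from the butt; origin and x as for the mallet. To be left alone
- caddy: fixed wooden holder, base 130 x 210 x 12 mm, with two square tubes 140 mm apart (own y = -70, +70 mm), 31 mm outside, 19 mm inside, 65 mm deep, leaning 40 deg from upright towards own +x, mouths about 80 mm above the table. Tube feet lie 120 mm to -x of the origin, so the tools' heads hang above it. Which tool is in which tube varies. Origin on the table
- pounding_bench: wooden pounding bench toy fixed to the table, 120 x 230 mm, board's top 75 mm above the table, end boards 85 mm tall; three round pegs in a row along its own y at -58, 0 and +58 mm. Origin on the table under its centre; it and the caddy may change sides (left or right)
- standing_peg_top (a point): centre of the top of the one peg not yet knocked in: a wooden peg 22 mm across, standing 37 mm above the board, its top 112 mm above the table; it may be any of the three
- standing_peg: that peg; origin at the centre of its lower end, 66 mm below its top; fixed
- low_peg_a: peg already knocked in, 22 mm across, its top 6 mm above the board; origin at its lower end, 66 mm below its top; fixed
- low_peg_b: another peg already knocked in, same as low_peg_a
- acrylic_tower: clear acrylic toy tower of three blocks in one piece, 60 mm square at the foot, 150 mm tall; origin under its centre; bystander
- doll_helmet: small red plastic doll's helmet, 90 mm across, 59 mm tall; origin under its centre; bystander
- toy_excavator: orange toy excavator with a raised boom, about 160 x 80 x 106 mm; origin under its chassis; bystander
Mind the look-alikes: they are no part of the job. Leave any grey look-alike of the mallet alone.

How it is judged:
By the outcome, as a careful person would: the job done as asked, in the order asked, and still so for the second after the job is handed in, while the arm keeps its last pose, push and grip.
It also fails if it takes over 38 s, if anything falls off the work surface, if the arm or the gripper's body presses on something with over 40 N, if the wrist force passes 120 N, or if a joint passes its speed limit or range.

## Robot

A 7-joint arm with a two-finger parallel gripper is mounted at the origin on the work surface. World frame = base frame: x ahead of the robot, y to its left, z up, the work surface at z = 0. Lengths are in m, angles in rad, forces in N, time in s.
With the tool pointing down it reaches from about 0.35 to 0.775 m from the base axis. Payload 3.1 kg.
Tool frame: the origin (TCP) lies on the centre line of the jaws, within the pads' length; the fingertips stand 8 mm ahead of it and the grasp point (between the pads) lies 11 mm behind it; z points along the fingers, y is the direction in which the jaws open and shut (so a half turn about z gives the same grasp; the last joint's range is limited). The gripper opens to 85 mm and grips with 20 to 120 N. Pads are 22 mm wide; open, the fingers measure 114 mm over their backs; the gripper's body (76 mm by 85 mm) begins 54 mm behind the grasp point. The pads swing forward as they close: fully open they stand 13 mm farther back than shut.
Start: joints at [1.115, 0.311, 0.014, 1.512, -0.004, 1.319, -0.027], TCP at [0.221, -0.504, 0.216] pointing down, gripper open.
Joint ranges: [-2.7, 2.7], [-0.3, 1.91], [-1.27, 1.3], [0.12, 2.57], [-1.44, 4.58], [0.2, 2.03], [-3.05, 3.05]. Speed limits (rad/s): [2.79, 2.79, 3.14, 3.14, 3.14, 3.14, 3.14].

## Interface

Orientations are given as a rotation vector (axis times angle).
In Python, from rig import arm gives the robot as it stands.
- The arm moves only by the tool carry_out, never from a script. Its argument "steps" is a list of rows, each a list of 7 numbers: the shift along the tool's x, y, z in mm, then the turn, a rotation vector about the tool's x, y, z in degrees, then the opening, from 0 (shut) to 1 (fully open). A call has 1 to 12 rows; each row is the pose to reach, as a shift and turn from the pose commanded when the call began, along the tool's axes at that moment; what a row does not reach only later rows make up. A row lasts 1/12 s, in which the tool goes at most 41.7 mm and 7.16 degrees, less where a joint would pass 70% of its speed; a pose out of reach is approached as far as the arm can. A call with a gripper value outside its range is refused whole. The fingers move at their own pace and stop on an object; "force" is the grip in N (left out, the last holds). Time passes only in rows, so rows that repeat a pose let the fingers close. It gives the time, the measured TCP pose, the force and the opening at its end, in the units of the state.
- arm.sense(): the state, without advancing time (a new reading comes with each control period).
- arm.snapshot(name): name is "scene" or "top" or "wrist"; returns (picture, depth): 400x640x3 uint8, red, green, blue; 400x640 float32, m along the optical axis (not along the pixel's ray), 0 where there is no reading.
- arm.camera_model(name): a dict with "fov_y" (degrees; the focal length in pixels is half the picture's height over the tangent of half this angle, whatever the lens; pixels are square), "cx", "cy" (the principal point, pixels), "R" (3x3) and "t" (3): a world point X has camera coordinates R X + t; the wrist camera has in their place "tool_from_camera" (4x4, takes a point from camera to tool coordinates, whose origin is the TCP and whose axes are the flange's). Camera axes: x right, y down, z forward; pixel columns grow to the right and rows downward; lengths in m; the calibration is good to about 2 mm. The wrist camera is an equidistant fisheye: a pixel r from the principal point sees the ray r / f radians off the axis. A picture is of the moment at which its call begins: read the wrist's pose just before it. camera_model takes no time and is no camera call.
- arm.finish_job(): hands the job in, once; it reports no verdict.
The state is a dict: "clock": time; "q": joint angles; "joint_velocities": joint speeds; "joint_efforts": joint torques, N m; "position": TCP position; "orientation": TCP orientation; "wrist_force": force on the tool from outside, world axes, zero at the start; "wrist_torque": the same for the moment, N m; "opening": finger opening in m.
Only numpy, scipy, OpenCV 4.12 (cv2) and the standard library are available. Lean on these libraries where they do the work, as an engineer would, in place of code of your own. Each camera call takes 0.05 s, during which the arm holds its last target.

## Working session

There is one attempt and no reset: what is moved stays moved. The work goes in short steps, Python scripts to look and compute and a tool call to move; the robot and the scene stay as the last step left them, time stands still between calls to the robot, and variables do not carry over. Pictures are saved under pics/ and viewed, and the job is handed in when it is done.

Besides the shell and the picture viewer there is one more tool, called after "Emit:" as name(argument=value, ...) on one line, values as JSON. carry_out: Moves the arm, as the interface text tells. Its arguments: {"type":"object","properties":{"steps":{"type":"array","items":{"type":"array","items":{"type":"number"}}},"force":{"type":"number"}},"required":["steps"]}

```bash
ls; mkdir -p pics; cat > h.py <<'E'
import numpy as np, cv2
from rig import arm
from scipy.spatial.transform import Rotation as Rn
def snap(n,save=None):
    p,d=arm.snapshot(n); np.savez('/tmp/%s.npz'%n,p=p,d=d)
    if save: cv2.imwrite('pics/%s.png'%save,p[:,:,::-1])
    return p,d
def load(n):
    z=np.load('/tmp/%s.npz'%n); return z['p'],z['d']
def pts(n,d):
    m=arm.camera_model(n); f=200/np.tan(np.radians(m['fov_y'])/2)
    v,u=np.mgrid[:400,:640]
    c=np.stack([(u-m['cx'])/f*d,(v-m['cy'])/f*d,d],-1)
    return (c-np.array(m['t']))@np.array(m['R'])
def proj(n,X):
    m=arm.camera_model(n); f=200/np.tan(np.radians(m['fov_y'])/2)
    c=np.array(m['R'])@np.array(X)+m['t']; return c[0]/c[2]*f+m['cx'],c[1]/c[2]*f+m['cy']
E
python3 - <<'E'
from h import *
snap('scene','scene0'); snap('top','top0')
for n in('scene','top'): print(arm.camera_model(n))
print(arm.sense())
E
```

```text
pics
{'fov_y': 49.58553279149052, 'cx': 321.28516365689495, 'cy': 196.3111723102008, 'R': array([[ 0.5366703 ,  0.84370872, -0.01185692],
       [ 0.51967705, -0.34156406, -0.78311542],
       [-0.6647712 ,  0.41411302, -0.62176334]]), 't': array([-0.31481531, -0.16472049,  1.48177123])}
{'fov_y': 50.38899248593372, 'cx': 326.55589324205704, 'cy': 207.0550221154384, 'R': array([[-1.87354211e-02, -9.99823036e-01, -1.69703341e-03],
       [-9.94973069e-01,  1.88114889e-02, -9.83601539e-02],
       [ 9.83746714e-02, -1.54316365e-04, -9.95149436e-01]]), 't': array([0.04971764, 0.5330914 , 1.09114455])}
{'clock': 0.1, 'q': array([ 1.11530404,  0.31166807,  0.01398114,  1.51290554, -0.00442291,
        1.31921853, -0.0272083 ]), 'joint_velocities': array([ 7.90620762e-04, -1.74891540e-04,  1.46088352e-03, -2.20252395e-03,
        8.96839722e-04,  3.81959248e-05,  7.83625702e-05]), 'joint_efforts': array([ 2.51328529e-04, -3.80854440e+01,  1.46368789e-01, -2.31242412e+01,
        1.23130140e-02,  8.20192625e-03,  2.94006441e-05]), 'position': array([ 0.22089   , -0.50293103,  0.21481387]), 'orientation': array([-3.07250567e+00, -6.45036337e-01,  7.98727367e-04]), 'wrist_force': array([ 0.09517918,  0.34082137, -0.09571905]), 'wrist_torque': array([ 0.0151143 ,  0.00367826, -0.03929586]), 'opening': 0.08539416553703093}
```

View pics/scene0.png

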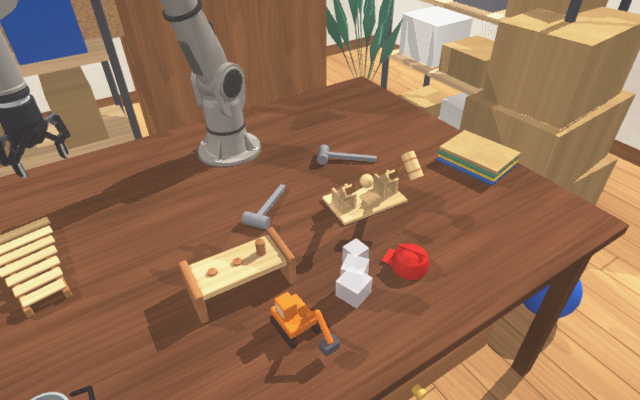

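View pics/top0.png

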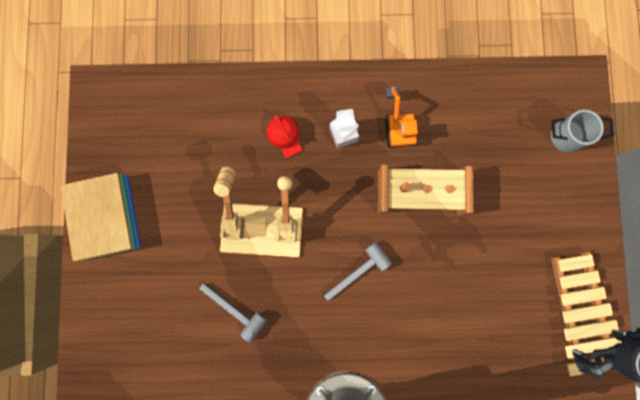

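```bash
python3 - <<'E'
from h import *
p,d=load('scene'); q,e=load('top')
a=cv2.resize(p[135:225,310:440],None,fx=5,fy=5,interpolation=2)[:, :, ::-1]
b=cv2.resize(q[155:265,205:315],None,fx=5,fy=5,interpolation=2)[:,:,::-1]
c=cv2.resize(p[225:325,175:305],None,fx=5,fy=5,interpolation=2)[:,:,::-1]
c2=cv2.resize(q[155:220,370:480],None,fx=5,fy=5,interpolation=2)[:,:,::-1]
for n,i in zip(('cs','ct','bs','bt'),(a,b,c,c2)): cv2.imwrite('pics/%s.png'%n,i)
P=pts('scene',d);Q=pts('top',e)
np.set_printoptions(precision=3,suppress=True)
for u,v in((412,165),(367,182),(260,241),(260,247),(237,262),(213,271),(240,275)): print('s',u,v,P[v,u])
for u,v in((224,183),(228,205),(285,185),(404,187),(428,189),(449,189),(430,175),(240,225),(400,210)): print('t',u,v,Q[v,u])
E
```

```text
s 412 165 [0.596 0.267 0.169]
s 367 182 [0.593 0.128 0.171]
s 260 241 [ 0.574 -0.153  0.11 ]
s 260 247 [ 0.585 -0.159  0.103]
s 237 262 [ 0.578 -0.214  0.081]
s 213 271 [ 0.572 -0.269  0.08 ]
s 240 275 [ 0.611 -0.223  0.074]
t 224 183 [0.577 0.27  0.19 ]
t 228 205 [0.534 0.277 0.119]
t 285 185 [0.571 0.134 0.179]
t 404 187 [ 0.57  -0.149  0.116]
t 428 189 [ 0.569 -0.216  0.081]
t 449 189 [ 0.568 -0.268  0.08 ]
t 430 175 [ 0.606 -0.224  0.073]
t 240 225 [0.489 0.259 0.064]
t 400 210 [ 0.525 -0.158 -0.002]
```

View pics/cs.png

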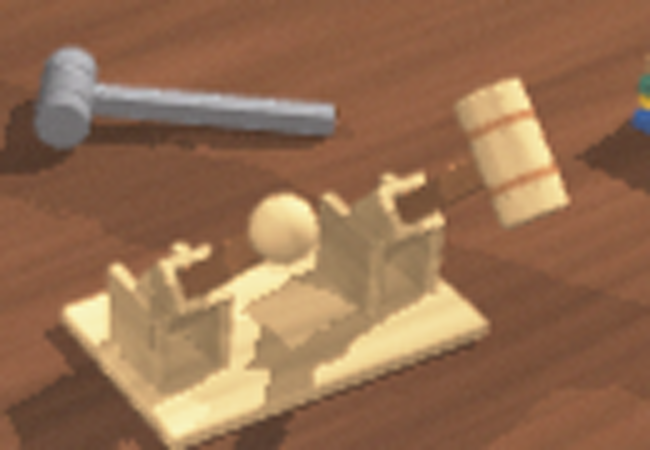

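View pics/ct.png

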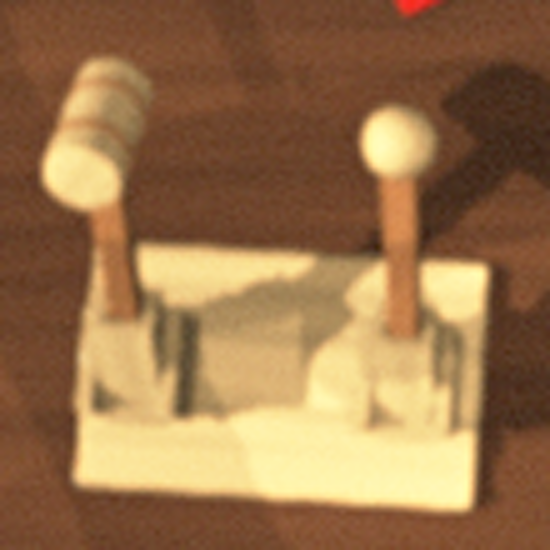

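View pics/bs.png

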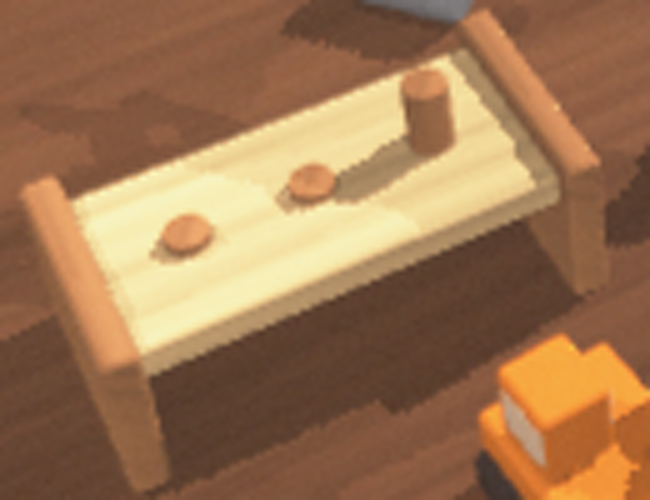

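View pics/bt.png

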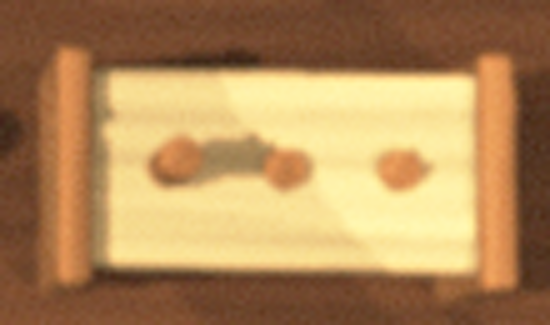

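```bash
cat > fit.py <<'E'
from h import *
from scipy.optimize import least_squares
np.set_printoptions(precision=4,suppress=True)
p,d=load('scene'); q,e=load('top')
P=pts('scene',d);Q=pts('top',e)
def sel(P,im,d,lo,hi):
    k=(d>0)&np.all((P>lo)&(P<hi),-1); return P[k],im[k]
def sdf(X):
    h=np.array([.175/2,.008,.008]); c=np.abs(X-[.0875,0,0])-h
    a=np.linalg.norm(np.maximum(c,0),axis=-1)+np.minimum(c.max(-1),0)
    Y=X-[.175,0,0]; c=np.stack([np.hypot(Y[:,0],Y[:,1])-.018,np.abs(Y[:,2])-.035],-1)
    b=np.linalg.norm(np.maximum(c,0),axis=-1)+np.minimum(c.max(-1),0)
    return np.minimum(a,b)
lo=[.5,.20,.10];hi=[.68,.35,.26]
A=sel(P,p,d,lo,hi)[0];B=sel(Q,q,e,lo,hi)[0]
print(len(A),len(B),A.min(0),A.max(0),B.min(0),B.max(0))
def R0(yaw,pit,roll): return Rn.from_euler('ZYX',[yaw,-pit,roll])
def res(x,S,w):
    o=x[:3]; R=R0(*x[3:6])
    r=[sdf(R.inv().apply(s-o))*1e3 for s in S]
    return np.concatenate(r+[ [0.3*np.degrees(x[4]-.82)*w] ])
for nm,S in(('scene',[A]),('top',[B]),('both',[A,B])):
    head=np.array([.58,.27,.165])
    x0=np.r_[head-.175*R0(0,.82,0).apply([1,0,0]),0,.82,0]
    s=least_squares(res,x0,args=(S,1.),loss='soft_l1',f_scale=2.,x_scale=[.01]*3+[.1]*3)
    R=R0(*s.x[3:]); print(nm,'butt',s.x[:3],'ypr',np.degrees(s.x[3:]),'head',s.x[:3]+.175*R.apply([1,0,0]),'rms',np.sqrt(np.mean(s.fun**2)),np.median(np.abs(s.fun)))
    np.save('/tmp/mal_%s.npy'%nm,s.x)
# pegs
for nm,P_,d_ in(('s',P,d),('t',Q,e)):
    k=(d_>0)&(P_[...,2]>.105)&(P_[...,2]<.125)&(np.abs(P_[...,0]-.572)<.03)&(np.abs(P_[...,1]+.155)<.03)
    X=P_[k]; print(nm,len(X),X.mean(0),X.min(0),X.max(0))
E
python3 fit.py
```

```text
478 573 [0.5266 0.2555 0.1005] [0.6241 0.2915 0.1964] [0.5189 0.2568 0.1   ] [0.6219 0.2947 0.1978]
scene butt [0.469  0.2863 0.0296] ypr [-4.6535 47.6731 -0.117 ] head [0.5864 0.2768 0.159 ] rms 1.5649999059301343 0.9762543701081274
top butt [0.4664 0.2864 0.0314] ypr [-4.7126 47.1823  0.0282] head [0.585  0.2766 0.1598] rms 1.0932073652319036 0.7068175586321833
both butt [0.4668 0.2863 0.0313] ypr [-4.6475 47.2538 -0.058 ] head [0.5852 0.2767 0.1598] rms 1.3599592216202991 0.8654869165164607
s 66 [ 0.5773 -0.1553  0.1101] [ 0.5655 -0.1652  0.1051] [ 0.586  -0.1439  0.1136]
t 63 [ 0.5721 -0.1541  0.1112] [ 0.5617 -0.1654  0.1075] [ 0.5813 -0.145   0.1164]
```

```bash
cat >> h.py <<'E'
np.set_printoptions(precision=4,suppress=True)
x=np.load('/tmp/mal_both.npy'); MO=x[:3]; MR=Rn.from_euler('ZYX',[x[3],-x[4],x[5]]).as_matrix()
def graspR(t,MR=MR):  # t deg: tilt toward vertical
    R=np.stack([-MR[:,0],MR[:,1],-MR[:,2]],1)
    return R@Rn.from_euler('y',t,degrees=True).as_matrix()
def go(Rt,pt):
    s=arm.sense(); R=Rn.from_rotvec(s['orientation']).as_matrix()
    return np.r_[R.T@(np.array(pt)-s['position'])*1e3, np.degrees(Rn.from_matrix(R.T@Rt).as_rotvec())]
E
python3 - <<'E'
from h import *
def ray(n,u,v,z):
    m=arm.camera_model(n); f=200/np.tan(np.radians(m['fov_y'])/2);R=np.array(m['R'])
    c=-R.T@m['t']; r=R.T@np.array([(u-m['cx'])/f,(v-m['cy'])/f,1]); return c+r*(z-c[2])/r[2]
for n,u,v,z in(('scene',259.6,241.2,.112),('top',406,186,.112),('scene',236.8,260.8,.081),('scene',212.2,271.4,.081),('top',427.4,188.4,.081),('top',450,188.2,.081)):
    print(n,ray(n,u,v,z))
for t in(0,10,20):
    R=graspR(t); print(t,R[:,2],R[:,0])
    G=MO+.105*MR[:,0]
    print('G',G,'tcp',G+.011*R[:,2],'pre',G-.089*R[:,2], go(R,G-.089*R[:,2]))
print(arm.camera_model('wrist'))
E
```

```text
scene [ 0.5764 -0.1549  0.112 ]
top [ 0.5734 -0.1549  0.112 ]
scene [ 0.5743 -0.2133  0.081 ]
scene [ 0.574  -0.2708  0.081 ]
top [ 0.5708 -0.2142  0.081 ]
top [ 0.5702 -0.2709  0.081 ]
0 [ 0.7319 -0.0605 -0.6788] [-0.6765  0.055  -0.7344]
G [0.5379 0.2806 0.1084] tcp [0.5459 0.2799 0.1009] pre [0.4727 0.286  0.1688] [ 547.8431 -620.8988   47.3073  -61.4623  -15.7454 -140.4177]
10 [ 0.6033 -0.05   -0.796 ] [-0.7933  0.0647 -0.6053]
G [0.5379 0.2806 0.1084] tcp [0.5445 0.28   0.0997] pre [0.4842 0.285  0.1792] [ 557.9464 -615.4657   36.8632  -48.7891  -12.5441 -144.6441]
20 [ 0.4563 -0.0381 -0.889 ] [-0.886   0.0724 -0.4579]
G [0.5379 0.2806 0.1084] tcp [0.5429 0.2802 0.0986] pre [0.4973 0.284  0.1875] [ 569.4892 -609.248    28.5697  -35.8831   -9.2824 -147.8768]
{'fov_y': 65.70646984690485, 'cx': 322.1670462352323, 'cy': 202.73174116091894, 'tool_from_camera': array([[ 0.0004, -0.957 , -0.29  ,  0.0742],
       [ 1.    ,  0.0004,  0.0001,  0.0002],
       [-0.    , -0.29  ,  0.957 , -0.1581],
       [ 0.    ,  0.    ,  0.    ,  1.    ]])}
```

```bash
python3 - <<'E'
from h import *
a=np.radians(-4.65)
R=np.stack([[-np.cos(a),-np.sin(a),0],[-np.sin(a),np.cos(a),0],[0,0,-1]],1)
print(go(R,[.42,.27,.32]))
E
```

```text
[ 493.1287 -627.8288 -103.8575   -0.0464   -0.1631 -151.6371]
```

```bash
python3 - <<'E'
from h import *
a=np.radians(-4.65-76)
R=np.stack([[-np.cos(a),-np.sin(a),0],[-np.sin(a),np.cos(a),0],[0,0,-1]],1)
print(go(R,[.45,-.1,.32]))
E
```

```text
[ 371.7996 -277.0031 -104.6101   -0.1081   -0.0788  -75.6372]
```

Emit:
carry_out(steps=[[186, -143, -50, 0, 0, -37, 1], [371, -285, -105, 0, 0, -76, 1], [371, -285, -105, 0, 0, -76, 1], [371, -285, -105, 0, 0, -76, 1], [371, -285, -105, 0, 0, -76, 1], [371, -285, -105, 0, 0, -76, 1], [371, -285, -105, 0, 0, -76, 1], [371, -285, -105, 0, 0, -76, 1], [371, -285, -105, 0, 0, -76, 1], [371, -285, -105, 0, 0, -76, 1], [371, -285, -105, 0, 0, -76, 1], [371, -285, -105, 0, 0, -76, 1]])

```text
clock: 1.1
position: [0.4481, -0.0872, 0.3218]
orientation: [2.012, 2.412, 0.006]
wrist_force: [1.3, 0.5, -0.6]
opening: 0.0852
```

```bash
python3 - <<'E'
from h import *
s=arm.sense();print(s['clock'],s['q'],s['position'])
a=np.radians(-4.65)
R=np.stack([[-np.cos(a),-np.sin(a),0],[-np.sin(a),np.cos(a),0],[0,0,-1]],1)
print(go(R,[.44,.27,.30]))
E
```

```text
1.1 [ 0.604   0.1051 -0.4946  1.5213  0.0469  1.5255  0.2898] [ 0.4481 -0.0872  0.3218]
[352.8286  55.9329  22.7928   0.2316   0.0064 -75.0295]
```

Emit:
carry_out(steps=[[353, 56, 23, 0, 0, -75, 1], [353, 56, 23, 0, 0, -75, 1], [353, 56, 23, 0, 0, -75, 1], [353, 56, 23, 0, 0, -75, 1], [353, 56, 23, 0, 0, -75, 1], [353, 56, 23, 0, 0, -75, 1], [353, 56, 23, 0, 0, -75, 1], [353, 56, 23, 0, 0, -75, 1], [353, 56, 23, 0, 0, -75, 1], [353, 56, 23, 0, 0, -75, 1], [353, 56, 23, 0, 0, -75, 1], [353, 56, 23, 0, 0, -75, 1]])

```text
clock: 2.1
position: [0.4413, 0.2645, 0.297]
orientation: [-0.141, -3.137, 0.001]
wrist_force: [0.2, -0.0, -0.4]
opening: 0.0855
```

```bash
python3 - <<'E'
from h import *
s=arm.sense();print(s['clock'],s['q'],s['position'])
for t in(0,5,10):
    R=graspR(t); G=MO+.105*MR[:,0]
    print(t,go(R,G-.109*R[:,2]),G-.109*R[:,2])
E
```

```text
2.1 [ 0.107   0.3217 -0.9113  1.4208  0.2519  1.5225  0.6898] [0.4413 0.2645 0.297 ]
0 [-14.8559  24.163  114.584   -0.1699 -47.3497  -0.4213] [0.4581 0.2872 0.1824]
5 [-21.5972  24.2165 107.8777  -0.1505 -42.3497  -0.4258] [0.4648 0.2866 0.1891]
10 [-28.8973  24.2741 101.7845  -0.1311 -37.3498  -0.4298] [0.4721 0.286  0.1952]
```

Emit:
carry_out(steps=[[-15, 24, 115, 0, -47, 0, 1], [-15, 24, 115, 0, -47, 0, 1], [-15, 24, 115, 0, -47, 0, 1], [-15, 24, 115, 0, -47, 0, 1], [-15, 24, 115, 0, -47, 0, 1], [-15, 24, 115, 0, -47, 0, 1], [-15, 24, 115, 0, -47, 0, 1], [-15, 24, 115, 0, -47, 0, 1], [-15, 24, 115, 0, -47, 0, 1], [-15, 24, 115, 0, -47, 0, 1], [-15, 24, 115, 0, -47, 0, 1]])

```text
clock: 3.02
position: [0.4599, 0.2861, 0.1834]
orientation: [0.111, 2.319, -0.046]
wrist_force: [0.1, 0.0, 0.9]
opening: 0.0852
```

```bash
python3 - <<'E'
from h import *
s=arm.sense();print(s['clock'],s['q'],s['position'])
G=MO+.105*MR[:,0]
R=graspR(0); print(go(R,G-.109*R[:,2]),go(R,G+.011*R[:,2]))
snap('wrist','w1');snap('scene','s1')
E
```

```text
3.0167 [-0.3281  0.1736 -0.8218  2.1707  1.2164  0.9657 -0.4584] [0.4599 0.2861 0.1834]
[ 2.0258  0.8913 -0.7365 -0.4713 -0.2701 -0.6012] [  1.4652   1.8813 119.2581  -0.4713  -0.2701  -0.6012]
```

View pics/w1.png

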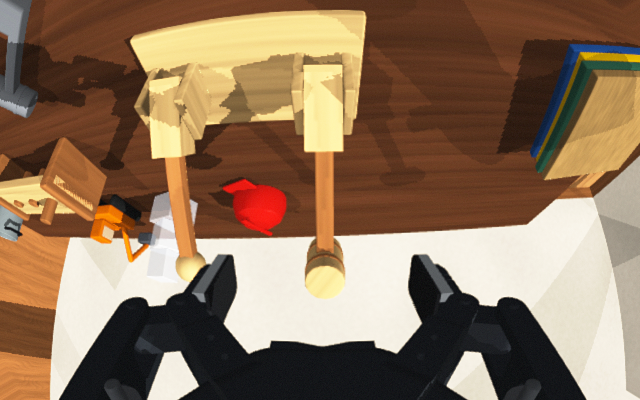

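View pics/s1.png

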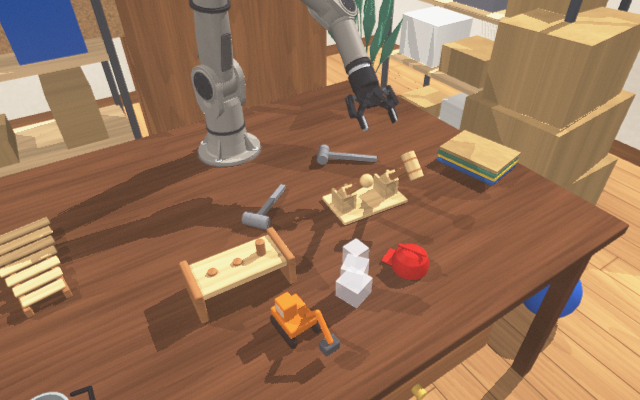

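Emit:
carry_out(steps=[[1, 2, 30, 0, 0, -1, 1], [1, 2, 60, 0, 0, -1, 1], [1, 2, 85, 0, 0, -1, 1], [1, 2, 105, 0, 0, -1, 1], [1, 2, 119, 0, 0, -1, 1], [1, 2, 119, 0, 0, -1, 1], [1, 2, 119, 0, 0, -1, 1]], force=60)

```text
clock: 3.7
position: [0.5461, 0.2794, 0.1007]
orientation: [0.091, 2.321, -0.057]
wrist_force: [0.4, -0.0, -0.1]
opening: 0.0855
```

```bash
python3 - <<'E'
from h import *
s=arm.sense();print(s['clock'],s['q'],s['position'],s['wrist_force'])
G=MO+.105*MR[:,0]
R=graspR(0); print(go(R,G+.011*R[:,2]))
snap('wrist','w2')
E
```

```text
3.7 [-0.3148  0.4317 -0.6901  2.143   1.5551  0.9176 -0.6264] [0.5461 0.2794 0.1007] [ 0.4484 -0.0337 -0.0746]
[-0.0618  0.4666 -0.3023 -0.5354 -0.305   0.4301]
```

View pics/w2.png

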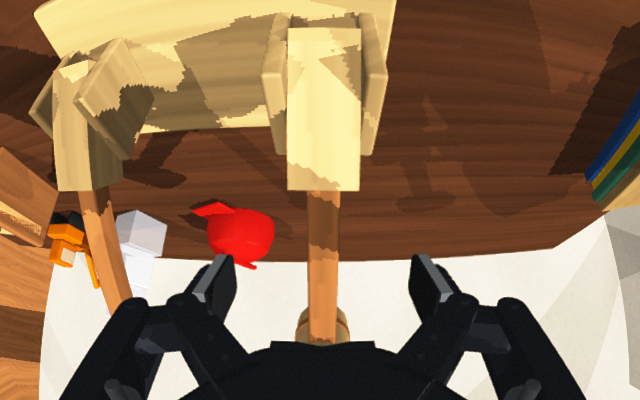

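Emit:
carry_out(steps=[[0, 0, 0, 0, 0, 0, 0.6], [0, 0, 0, 0, 0, 0, 0.4], [0, 0, 0, 0, 0, 0, 0.2], [0, 0, 0, 0, 0, 0, 0], [0, 0, 0, 0, 0, 0, 0], [0, 0, 0, 0, 0, 0, 0], [0, 0, 0, 0, 0, 0, 0], [0, 0, 0, 0, 0, 0, 0], [0, 0, 0, 0, 0, 0, 0], [0, 0, 0, 0, 0, 0, 0]], force=60)

```text
clock: 4.58
position: [0.5451, 0.2808, 0.1013]
orientation: [0.086, 2.32, -0.055]
wrist_force: [-3.4, -0.6, 4.1]
opening: 0.013
```

```bash
python3 - <<'E'
from h import *
s=arm.sense();print(s['clock'],s['q'],s['position'],s['wrist_force'],s['wrist_torque'],s['opening'])
R=Rn.from_rotvec(s['orientation']).as_matrix()
print('withdraw 100mm along handle:',R.T@MR[:,0]*100)
E
```

```text
4.5833 [-0.3167  0.4306 -0.6913  2.1443  1.5566  0.9181 -0.6271] [0.5451 0.2808 0.1013] [-3.415  -0.6134  4.0978] [-0.0885  0.6616 -0.0466] 0.012985889047664885
withdraw 100mm along handle: [-99.994   -1.0221  -0.3834]
```

Emit:
carry_out(steps=[[-8, 0, 0, 0, 0, 0, 0], [-18, 0, 0, 0, 0, 0, 0], [-30, 0, 0, 0, 0, 0, 0], [-42, 0, 0, 0, 0, 0, 0], [-54, 0, 0, 0, 0, 0, 0], [-66, -1, 0, 0, 0, 0, 0], [-78, -1, 0, 0, 0, 0, 0], [-90, -1, 0, 0, 0, 0, 0], [-95, -1, 0, 0, 0, 0, 0], [-95, -1, 0, 0, 0, 0, 0]], force=60)

```text
clock: 5.42
position: [0.6109, 0.2744, 0.1709]
orientation: [0.09, 2.32, -0.055]
wrist_force: [0.0, -0.4, -1.6]
opening: 0.0127
```

```bash
python3 - <<'E'
from h import *
s=arm.sense();print(s['clock'],s['q'],s['position'],s['wrist_force'],s['wrist_torque'],s['opening'])
snap('wrist','w3');snap('scene','s3')
E
```

```text
5.4167 [-0.1997  0.3663 -0.6921  1.9808  1.3939  0.8447 -0.3049] [0.6109 0.2744 0.1709] [ 0.032  -0.4002 -1.6212] [0.034  0.9411 0.031 ] 0.012702415586360923
```

View pics/w3.png

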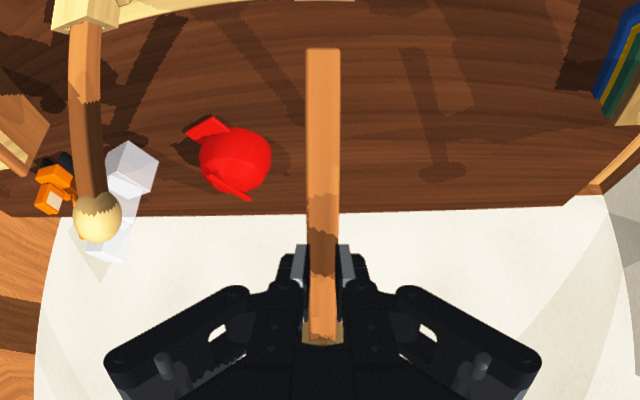

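View pics/s3.png

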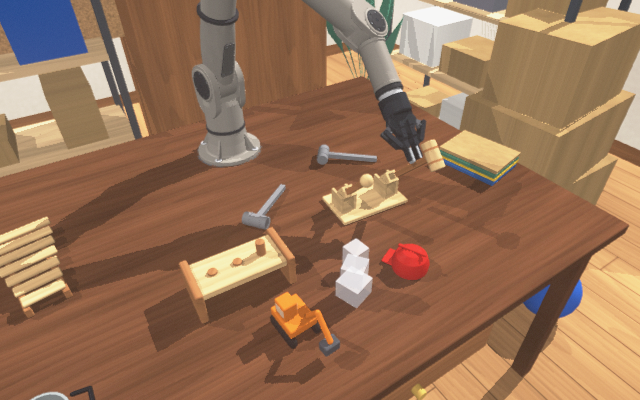

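```bash
cat >> h.py <<'E'
def down(az): # handle azimuth deg
    a=np.radians(az); return np.stack([[-np.cos(a),-np.sin(a),0],[-np.sin(a),np.cos(a),0],[0,0,-1]],1)
E
python3 - <<'E'
from h import *
s=arm.sense()
R=Rn.from_rotvec(s['orientation']).as_matrix()
print(go(R,s['position']+[-.03,0,.10]))
print(go(R,s['position']+[-.06,0,.17]))
print(go(down(-4.65),[.50,.22,.36]))
E
```

```text
[-52.5561  -3.7276 -90.133    0.       0.       0.    ]
[ -83.2089   -7.062  -159.7698    0.        0.        0.    ]
[ -67.3029  -65.9601 -205.9879   -0.6969   46.9       0.334 ]
```

Emit:
carry_out(steps=[[-17, -1, -30, 0, 0, 0, 0], [-35, -2, -60, 0, 0, 0, 0], [-53, -4, -90, 0, 0, 0, 0], [-60, -20, -130, 0, 8, 0, 0], [-63, -35, -165, 0, 15, 0, 0], [-67, -66, -206, -1, 21, 0, 0], [-67, -66, -206, -1, 28, 0, 0], [-67, -66, -206, -1, 35, 0, 0], [-67, -66, -206, -1, 41, 0, 0], [-67, -66, -206, -1, 47, 0, 0], [-67, -66, -206, -1, 47, 0, 0], [-67, -66, -206, -1, 47, 0, 0]])

```text
clock: 6.52
position: [0.5046, 0.2168, 0.3555]
orientation: [-0.127, -3.129, -0.001]
wrist_force: [1.2, -1.4, -2.4]
opening: 0.0126
```

```bash
python3 - <<'E'
from h import *
s=arm.sense();print(s['clock'],s['q'],s['position'],s['wrist_force'],s['wrist_torque'],s['opening'])
print(go(down(-4.65),[.505,-.15,.34]))
snap('scene','s4');snap('wrist','w4')
E
```

```text
6.5167 [ 0.0717  0.3749 -0.7687  1.1804  0.2521  1.6888  0.8569] [0.5046 0.2168 0.3555] [ 1.2421 -1.4413 -2.4096] [-0.0693 -0.1105 -0.0573] 0.012555046790122256
[ -30.3989 -365.5498   14.9644    0.0316   -0.5625   -0.0136]
```

View pics/s4.png

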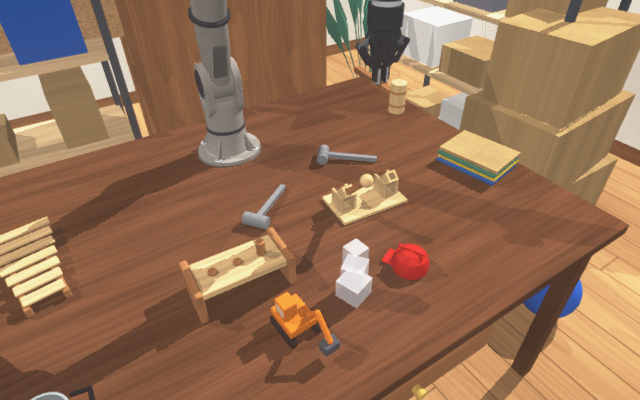

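View pics/w4.png

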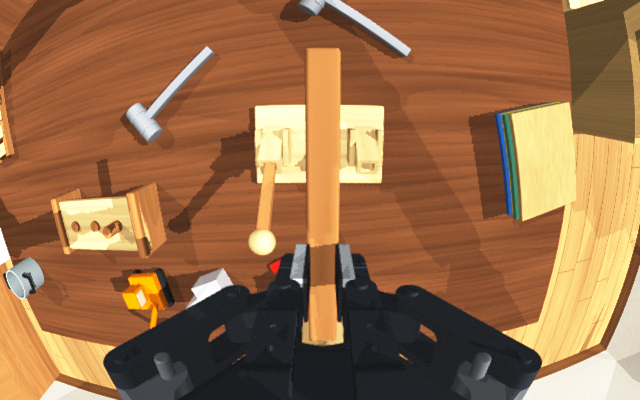

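Emit:
carry_out(steps=[[0, -36, 0, 0, 0, 0, 0], [-5, -72, 0, 0, 0, 0, 0], [-10, -108, 0, 0, 0, 0, 0], [-15, -144, 3, 0, 0, 0, 0], [-20, -180, 6, 0, 0, 0, 0], [-24, -216, 9, 0, 0, 0, 0], [-28, -252, 12, 0, 0, 0, 0], [-30, -288, 15, 0, 0, 0, 0], [-30, -324, 15, 0, 0, 0, 0], [-30, -352, 15, 0, 0, 0, 0], [-30, -366, 15, 0, 0, 0, 0], [-30, -366, 15, 0, 0, 0, 0]])

```text
clock: 7.62
position: [0.501, -0.1506, 0.3448]
orientation: [-0.125, -3.139, 0.003]
wrist_force: [-0.2, -0.0, -1.6]
opening: 0.0128
```

```bash
cat > fit2.py <<'E'
from h import *
import sys
from fit import sdf,sel
from scipy.optimize import least_squares
def fitnow(tag):
    s=arm.sense(); R=Rn.from_rotvec(s['orientation']).as_matrix()
    print(s['clock'],s['q'],s['position'],s['wrist_force'],s['opening'])
    az=np.degrees(np.arctan2(-R[1,0],-R[0,0]))
    p,d=snap('scene',tag+'s');q,e=snap('top',tag+'t')
    P=pts('scene',d);Q=pts('top',e)
    G=s['position']-.011*R[:,2]
    Rm0=np.stack([-R[:,0],R[:,1],-R[:,2]],1); hd=G+.07*Rm0[:,0]
    def pick(P,d):
        L=(P-hd)@Rm0
        # head region only + handle beyond fingers, butt side
        k=(d>0)&(np.abs(L[...,1])<.03)&(np.abs(L[...,2])<.05)&(L[...,0]>-.042)&(L[...,0]<.03)
        k2=(d>0)&(np.abs(L[...,1])<.02)&(np.abs(L[...,2])<.02)&(L[...,0]>-.185)&(L[...,0]<-.095)
        return P[k],P[k2]
    for nm,SS in(('scene',[pick(P,d)]),('top',[pick(Q,e)]),('both',[pick(P,d),pick(Q,e)])):
        S=[a for b in SS for a in b if len(a)]
        def res(x):
            Rm=Rm0@Rn.from_rotvec(x[3:]).as_matrix(); o=hd+x[:3]
            return np.concatenate([sdf((a-o)@Rm+[.175,0,0])*1e3 for a in S])
        r=least_squares(res,np.zeros(6),loss='soft_l1',f_scale=2.,x_scale=[.01]*3+[.1]*3)
        Rm=Rm0@Rn.from_rotvec(r.x[3:]).as_matrix()
        print(nm,[len(a) for a in S],'head',hd+r.x[:3],'off(mm,mallet axes)',Rm0.T@r.x[:3]*1e3,'rot deg',np.degrees(r.x[3:]),'hx',Rm[:,0],'hz',Rm[:,2],'med',np.median(np.abs(r.fun)))
fitnow(sys.argv[1])
E
sed -i 's/^lo=/if __name__!="__main__": raise_=1\nlo=/' fit.py
python3 - <<'E'
# split sdf helpers so that importing does not run the first fit
t=open('fit.py').read(); i=t.index('if __name__'); open('fit.py','w').write(t[:i].replace("p,d=load('scene'); q,e=load('top')\nP=pts('scene',d);Q=pts('top',e)\n",''))
E
python3 fit2.py f1
```

```text
7.6167 [ 0.7157  0.2753 -0.6164  1.2949  0.16    1.6197  1.6161] [ 0.501  -0.1506  0.3448] [-0.1594 -0.0069 -1.5552] 0.012808904800384642
scene [744, 22] head [ 0.5729 -0.1558  0.353 ] off(mm,mallet axes) [ 2.0896  0.4822 -2.8032] rot deg [ 0.0511  0.1734 -0.0728] hx [ 0.9967 -0.081  -0.0033] hz [0.0034 0.0008 1.    ] med 0.6023592135229339
top [529, 433] head [ 0.5723 -0.1526  0.3538] off(mm,mallet axes) [ 1.1827  3.637  -1.9452] rot deg [0.3837 0.4388 0.1681] hx [ 0.997  -0.0768 -0.0079] hz [ 0.0075 -0.0053  1.    ] med 0.5864342659263229
both [744, 22, 529, 433] head [ 0.5728 -0.1547  0.3536] off(mm,mallet axes) [ 1.9232  1.6397 -2.1762] rot deg [-0.2982  0.5273 -0.5415] hx [ 0.996  -0.0892 -0.0094] hz [0.01   0.0064 0.9999] med 0.9240571340905765
```

```bash
python3 -c "
import cv2
a=cv2.imread('pics/f1s.png');b=cv2.imread('pics/f1t.png')
cv2.imwrite('pics/f1sc.png',cv2.resize(a[110:310,150:350],None,fx=3,fy=3));cv2.imwrite('pics/f1tc.png',cv2.resize(b[110:260,330:500],None,fx=4,fy=4))"
```

```text
(no output)
```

View pics/f1sc.png

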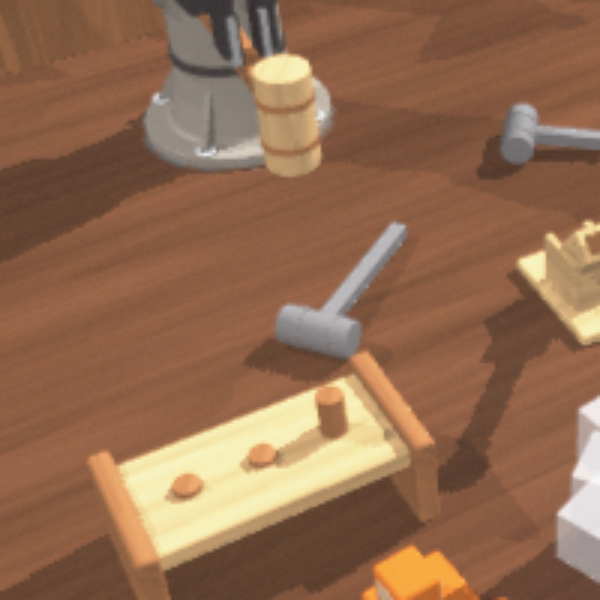

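View pics/f1tc.png

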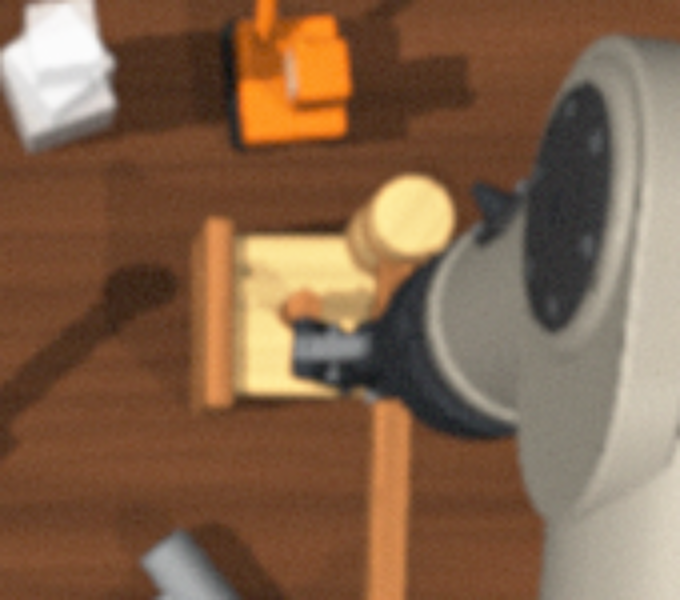

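Emit:
carry_out(steps=[[-2, 0, 20, 0, 0, 0, 0], [-2, 0, 45, 0, 0, 0, 0], [-2, 0, 70, 0, 0, 0, 0], [-2, 0, 95, 0, 0, 0, 0], [-2, 0, 115, 0, 0, 0, 0], [-2, 0, 128, 0, 0, 0, 0], [-2, 0, 135, 0, 0, 0, 0], [-2, 0, 140, 0, 0, 0, 0], [-2, 0, 140, 0, 0, 0, 0], [-2, 0, 140, 0, 0, 0, 0]])

```text
clock: 8.55
position: [0.5057, -0.1457, 0.2057]
orientation: [0.113, 3.138, 0.004]
wrist_force: [0.7, -0.4, -0.5]
opening: 0.0127
```

```bash
python3 fit2.py f2;  python3 -c "
import cv2
a=cv2.imread('pics/f2s.png')
cv2.imwrite('pics/f2sc.png',cv2.resize(a[170:320,170:320],None,fx=4,fy=4,interpolation=2))"
```

```text
8.55 [ 0.7204  0.3256 -0.6107  1.5762  0.189   1.2987  1.5826] [ 0.5057 -0.1457  0.2057] [ 0.7025 -0.3534 -0.5068] 0.01266187423003082
scene [590, 23] head [ 0.5776 -0.1506  0.2141] off(mm,mallet axes) [ 2.1339  0.3767 -2.6788] rot deg [-0.0804  0.3059  0.0131] hx [ 0.9974 -0.0717 -0.0038] hz [ 0.0037 -0.0013  1.    ] med 0.6406590672267953
top [335, 302] head [ 0.5765 -0.1514  0.2149] off(mm,mallet axes) [ 1.0788 -0.4952 -1.8377] rot deg [ 0.7849  0.4561 -0.085 ] hx [ 0.9973 -0.0733 -0.0064] hz [ 0.0052 -0.0166  0.9998] med 0.7534066877410914
both [590, 23, 335, 302] head [ 0.5774 -0.1508  0.2146] off(mm,mallet axes) [ 1.9637  0.1693 -2.1979] rot deg [0.1131 0.5433 0.1831] hx [ 0.9976 -0.0687 -0.0079] hz [ 0.0076 -0.005   1.    ] med 0.7708846834968194
```

View pics/f2sc.png

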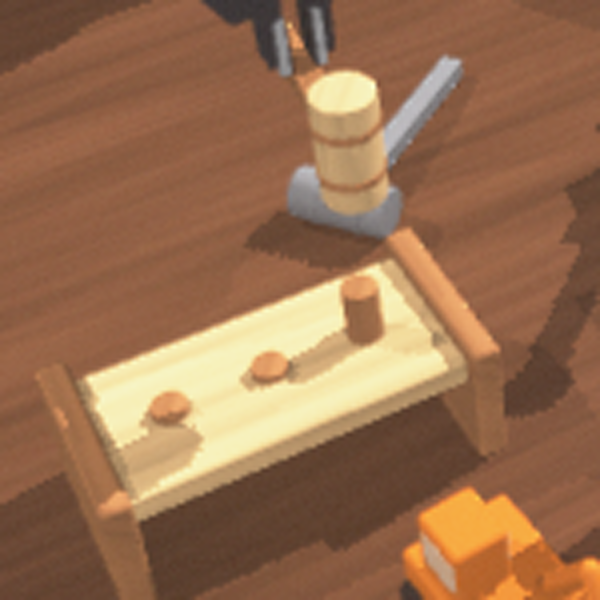

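View pics/f2t.png

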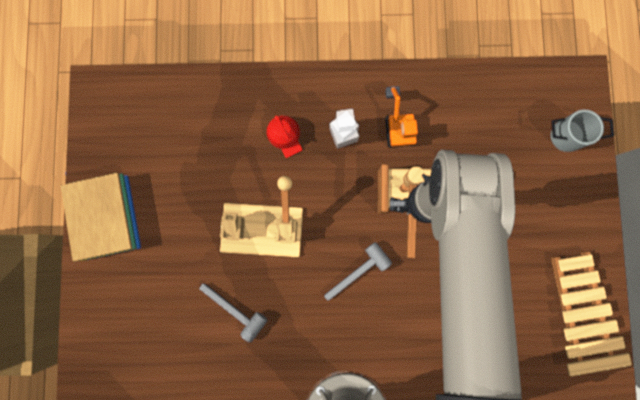

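Emit:
carry_out(steps=[[1, -2, 8, 0, 0, 0, 0], [2, -4, 17, 0, 0, 0, 0], [2, -4, 17, 0, 0, 0, 0], [2, -4, 17, 0, 0, 0, 0], [2, -4, 17, 0, 0, 0, 0], [2, -4, 17, 0, 0, 0, 0]])

```text
clock: 9.15
position: [0.503, -0.1504, 0.1878]
orientation: [0.116, 3.139, 0.005]
wrist_force: [1.2, -0.1, -0.7]
opening: 0.013
```

```bash
python3 fit2.py f3;  python3 -c "
import cv2
a=cv2.imread('pics/f3s.png')
cv2.imwrite('pics/f3sc.png',cv2.resize(a[170:320,170:320],None,fx=4,fy=4,interpolation=2))"
```

```text
9.15 [ 0.7272  0.3362 -0.6057  1.6078  0.1955  1.2596  1.5849] [ 0.503  -0.1504  0.1878] [ 1.2026 -0.1086 -0.6705] 0.012957053985629251
scene [564, 26] head [ 0.5751 -0.1554  0.1961] off(mm,mallet axes) [ 2.314   0.3682 -2.7669] rot deg [-0.1316  0.2943 -0.1252] hx [ 0.9971 -0.0757 -0.0048] hz [ 0.0048 -0.001   1.    ] med 0.5963972210233757
top [331, 301] head [ 0.5736 -0.1558  0.1969] off(mm,mallet axes) [ 0.7622 -0.1349 -1.9713] rot deg [ 1.2143  0.3379 -0.0111] hx [ 0.9973 -0.0736 -0.0056] hz [ 0.0038 -0.0245  0.9997] med 0.6999001399282962
both [564, 26, 331, 301] head [ 0.5749 -0.1555  0.1965] off(mm,mallet axes) [ 2.1129  0.2725 -2.3069] rot deg [0.2186 0.4411 0.0996] hx [ 0.9974 -0.0717 -0.0074] hz [ 0.0069 -0.0073  0.9999] med 0.7264614596746619
```

View pics/f3sc.png

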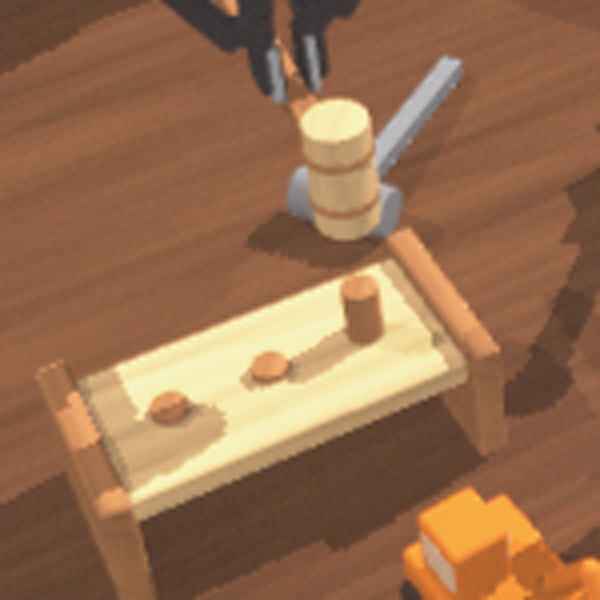

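```bash
python3 - <<'E'
from h import *
for z in(.231,.161,.112,.081):
  for X in((.5751,-.1554,z),(.5745,-.155,z)):
    u,v=proj('scene',X); print(z,u,v,'crop',(u+.5-170)*4-.5,(v+.5-170)*4-.5)
p,d=load('scene')
cv2.imwrite('pics/z.png',cv2.resize(p[190:262,235:280],None,fx=10,fy=8,interpolation=2)[:,:,::-1])
cv2.imwrite('pics/z.png',cv2.resize(p[190:262,235:280],None,fx=8,fy=8,interpolation=2)[:,:,::-1])
E
```

```text
0.231 253.27521900104597 199.38324312052512 crop 334.6008760041839 119.03297248210049
0.231 253.32577170150438 199.16363805384023 crop 334.8030868060175 118.15455221536092
0.161 256.8253586005562 224.6254824499525 crop 348.8014344022249 220.00192979981
0.161 256.8714174473496 224.4008628104588 crop 348.98566978939834 219.10345124183516
0.112 259.12000829666886 240.94092447213754 crop 357.9800331866754 285.26369788855015
0.112 259.1632736681415 240.71385477299694 crop 358.1530946725661 284.35541909198776
0.081 260.49839688625445 250.7415572900896 crop 363.4935875450178 324.46622916035835
0.081 260.5400261867831 250.51331451539005 crop 363.66010474713244 323.5532580615602
```

View pics/z.png

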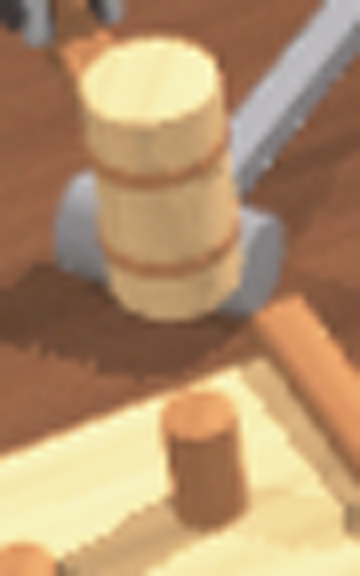

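Emit:
carry_out(steps=[[0, 0, 0, 0, 0, 0, 0], [0, 0, 0, 0, 0, 0, 0], [0, 0, 0, 0, 0, 0, 0], [0, 0, 0, 0, 0, 0, 0], [0, 0, 0, 0, 0, 0, 0], [0, 0, 0, 0, 0, 0, 0]])

```text
clock: 9.75
position: [0.5028, -0.1505, 0.1877]
orientation: [-0.116, -3.139, -0.004]
wrist_force: [-0.4, 0.3, -1.0]
opening: 0.0128
```

```bash
python3 fit2.py f4; python3 - <<'E'
from h import *
print(arm.sense()['joint_velocities'])
print(arm.finish_job())
E
```

```text
9.75 [ 0.7271  0.3362 -0.6055  1.6082  0.1956  1.2596  1.5848] [ 0.5028 -0.1505  0.1877] [-0.3929  0.3009 -1.0237] 0.01282233682235304
scene [565, 26] head [ 0.5749 -0.1554  0.1959] off(mm,mallet axes) [ 2.2701  0.4129 -2.7245] rot deg [-0.538  0.32   0.038] hx [ 0.9973 -0.0729 -0.0057] hz [0.0062 0.0062 1.    ] med 0.6385795273022923
top [327, 304] head [ 0.5732 -0.1558  0.1967] off(mm,mallet axes) [ 0.5957 -0.14   -1.9789] rot deg [ 1.1914  0.3152 -0.0001] hx [ 0.9973 -0.0735 -0.0056] hz [ 0.0039 -0.0239  0.9997] med 0.7527048663253377
both [565, 26, 327, 304] head [ 0.5747 -0.1555  0.1964] off(mm,mallet axes) [ 2.0383  0.3351 -2.2826] rot deg [-0.0601  0.4125  0.1738] hx [ 0.9975 -0.0705 -0.0073] hz [ 0.0072 -0.0022  1.    ] med 0.7551654795491853
[ 0.0002 -0.0018 -0.0004 -0.0032 -0.0008  0.0007  0.0014]
the job is handed in; nothing more can be done
None
```

I drew the wooden mallet out along its handle and turned it level. The job is handed in, at about 10 s on the clock, with the arm holding the mallet still over the standing peg. That peg is the one nearest the caddy, at about (0.5745, -0.155).

**Last checks:**
- **Position:** a fit to both cameras puts the head's centre at (0.575, -0.1555, 0.196). That is within about 1 mm of the peg's axis and leaves about 49 mm of air between face and peg.
- **Level:** the handle is level and the head upright to about 0.5° in the combined fit. The mallet held still over the last 0.6 s.
- **Surroundings:** in the overhead view just above the final pose, the beater, the other toys and the grey look-alikes looked undisturbed. I judged this by eye.

**Disagreements between readings:**
- The two cameras differ by about 2–3 mm in x for both the peg and the head. The head-to-peg offset agrees to about 1.5 mm within each camera.
- The top-only fit gave 1.2° of roll, against 0.5° or less from the scene camera and the combined fit.
- The gripper reads 13 mm on the 16 mm handle. The mallet did not slip in it.

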